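# Shut the light box and hold the loupe in focus over a colony dish

## Task

A filter dish is waiting to be read on the light box, whose lamp only lights with its front door shut: first push the open door shut until its ball catch snaps in and holds it. Then pick up the loupe by its handle and hold it level above the dish, the lens centred over the middle of the dish and at the focal height marked by the groove round the stop ring on the column, touching neither dish nor box. Finish while still holding it steady there; leave the dish where it lies, the stop ring as it is set and the other things undisturbed.

Things in the scene. Friction and masses are not known exactly. Their poses are not given: they have to be found in the camera images.
- lightbox: light box, fixed: grey sheet-steel box on four rubber feet, 180 mm (its x) by 210 mm (its y) by 85 mm high, white opal plate flush in its flat top. Origin: centre of the footprint, on the worktop; x points to its back, y to its left, z up; its front (own -x) looks to the robot. Steel column 10 mm thick, 135 mm tall above the top, at own (72, 86) mm, the back left corner.
- door (a joint): hinge of the front door, rad: 0 = shut and seated, grows as it opens (free edge towards the robot), to 1.2. Stays where left (friction 0.03 N m, door 0.35 kg). From about 0.08 to 0.03 rad it must be pushed over a sprung ball catch (about 6 N at door_push); below that the ball pulls it in to 0 and holds it; let go sooner, it is pressed open again.
- door_hinge (a point): point on the door's vertical hinge line, at the right end of the box's front, level with the door's top edge (80 mm above the worktop).
- door_push (a point): good place to push: on the door's outer face at half its height, 150 mm from the hinge line; moves with the door. x axis square to the face, into the box; y along the door to its free (left) edge. The door is a flat grey panel 200 mm wide, 70 mm high (10 to 80 mm above the worktop), 7 mm thick, with a small steel tab past its free edge.
- dish: round clear lidded dish with a white gridded membrane filter, 58 mm across, 15 mm high, loose on the opal plate of the light box (30 g). Origin: centre of its underside; z up.
- ring_mark (a point): centre of the stop ring on the column, at the height of the dark groove round the ring's middle: the focal height. The column carried a stand lens of the same focus, now taken off; its stop ring is aluminium, 24 mm across and 12 mm high, clamped 50 to 80 mm above the box top; z up.
- loupe: hand loupe (110 g), lying flat on the worktop: round steel rim 72 mm across and 12 mm high with a clear lens, and a straight flat-sided black handle 92 mm long, 15 mm wide, 16 mm high along its own -x, from 48 to 140 mm from the lens centre. Origin: under the lens centre, on its underside; z up, square to the lens. It balances about 45 mm from the lens centre.
- loupe_lens (a point): centre of the loupe's lens, 6 mm above the loupe's underside.
- loupe_grip (a point): point in the handle 78 mm from the lens centre, 8 mm above the underside: where to grip (15 mm wide, across the handle).
- log_book: log book, 108 x 152 x 12 mm, lying flat; origin under its middle. To be left alone.
- marker_1: felt marker, 15 x 124 x 16 mm, lying; origin under its middle. To be left alone.
- tweezers: steel tweezers, 12 x 118 x 8 mm, lying; origin under their middle. To be left alone.
- sample_cup_1: sample cup with screw lid, 62 mm across, 69 mm high; origin under its middle. To be left alone.
There are look-alikes about, which are no part of the job. What is meant by the dish is not turquoise, and is the smaller of those in its own colour.

How it is judged:
On the way, in this order (a step that is already met when the one before it is completed fails the run):
1. the door is shut and seated on its catch (value of joint door below 0.012 rad), for 0.2 s.
2. the loupe is lifted off the worktop in the fingers (height (world z) of loupe_lens above 0.05 m and contact force between the fingers and loupe above 1 N), for 0.2 s.
At the end, for the whole second after the job is handed in: The door rests shut on its catch (within 0.012 rad) with nothing pushing it. The fingers hold the loupe, and nothing else carries or touches it: the lens centre within 10 mm of the dish's axis, within 6 mm of the height of the ring's groove, level within 0.10 rad, right way up, at rest (value of joint door below 0.012 rad and contact force between the fingers and loupe above 1 N and horizontal distance between loupe_lens and dish below 0.01 m and z of loupe_lens in the frame of ring_mark between -0.006 and 0.006 m and angle between loupe's own z axis and vertical below 0.1 rad and linear speed of loupe below 0.02 m/s and contact force between loupe and lightbox below 0.1 N and contact force between loupe and dish below 0.1 N and contact force between each of the arm, the fingers and lightbox below 0.5 N); the arm keeps its last pose, push and grip.
It fails at once if the dish is shifted by more than 8 mm (distance of dish from where it was at the start of the episode above 0.008 m).
It fails at once if the loupe or the robot presses on the dish (contact force between any of loupe, the fingers, the arm and dish above 1 N).
It fails at once if the stop ring is moved off its setting (distance of ring_mark from where it was at the start of the episode above 0.004 m).
It fails at once if a bystander is pushed by more than 25 mm (distance of any of log_book, marker_1, tweezers, sample_cup_1 from where it was at the start of the episode above 0.025 m).
It also fails if it takes over 51 s, if anything falls off the work surface, if the arm or the gripper's body presses on something with over 40 N, if the wrist force passes 120 N, or if a joint passes its speed limit or range.

## Robot

A 6-joint arm with a two-finger parallel gripper is mounted at the origin on a cart in front of the work surface, level with it; the furniture and walls round the work are solid. World frame = base frame: x ahead of the robot, y to its left, z up, the work surface at z = 0. Lengths are in m, angles in rad, forces in N, time in s.
With the tool pointing down it reaches from about 0.35 to 0.975 m from the base axis. Payload 4.9 kg.
Tool frame: the origin (TCP) lies at the very end of the fingers, on their centre line; the grasp point (between the pads) lies bot.grip_depth behind it (bot.grip_depth is the distance from the TCP to the grasp point, in m); z points along the fingers, y is the line along which they close (so a half turn about z gives the same grasp; the last joint's range is limited). The gripper opens to 85 mm and grips with 20 to 120 N. Pads are 22 mm wide; open, the fingers measure 114 mm over their backs; the gripper's body (76 mm by 85 mm) begins 54 mm behind the grasp point. The pads swing forward as they close: fully open they stand 13 mm farther back than shut.
Start: joints at [-1.3, 0.053, 1.613, -0, 1.476, -0.119], TCP at [0.237, -0.578, 0.231] pointing down, gripper open.
Joint ranges: [-3.01, 3.01], [-1.01, 2.22], [0.06, 2.58], [-1.02, 4.17], [0.09, 2.62], [-3.14, 3.14]. Speed limits (rad/s): [2.57, 2.57, 3.14, 3.14, 3.14, 3.14].

## Interface

Orientations are given as a unit quaternion [x, y, z, w].
In Python, from workcell import bot gives the robot as it stands. Calls block until the motion is done:
- bot.move_ptp(position, orientation): joint-space move of the TCP to a pose.
- bot.movel(position, max_speed=0.15, orientation=None, guard=None): straight line of the TCP; orientation=None keeps the orientation; max_speed is the mean speed in m/s. With guard (N) it stops when the force on the tool has changed by that much, and returns True; else False.
- bot.move_joints(angles): joint-space move.
- bot.open_gripper() and bot.clamp(): open the fingers fully, or close them until they stop; the grip force is fixed at half the most.
- bot.sleep(seconds).
- bot.ik(position, orientation): joint angles nearest the present ones, or None.
- bot.capture(name): name is "side" or "top" or "wrist"; returns the picture (480x640x3 uint8, red, green, blue); there is no depth.
- bot.get_calibration(name): a dict with "K" (3x3 intrinsics, pixels), "extrinsics" (4x4, takes a point from camera to world coordinates). Camera axes: x right, y down, z forward; pixel columns grow to the right and rows downward; lengths in m; the calibration is good to about 2 mm. A picture is of the moment at which its call begins: read the wrist's pose just before it. get_calibration takes no time and is no camera call; for the wrist camera it gives the pose at the moment of the call.
A pose or a line that the arm cannot do raises bot.MotionError and nothing moves.
- bot.sign_off(): hands the job in; it is judged then, once.
Trained networks look in the newest picture that a camera, given by its name, has taken for a name from the list of things; names that differ only in an ending like _2 or _b are one class to them, and where a whole thing is asked for, a point or a joint stands for the part that bears it (a point fixed in the world has none). Each returns a list of dicts, best first, with "confidence" (0 to 1); they miss things now and then, are a little off and sometimes report something else, mostly with a low value. They report only what shows in the picture. A call takes as long as a camera call. They do not tell look-alikes from the thing itself.
- bot.silhouettes(camera, target): "pixels" (480x640 bool, what is visible of it) and "box" ([left, top, right, bottom] in pixels, round what is visible of it).
Readings, each from a call of its own:
- bot.get_time_s(): time.
- bot.get_qpos(): joint angles.
- bot.get_dq(): joint speeds.
- bot.get_joint_torque(): joint torques, N m.
- bot.get_eef_pos(): TCP position.
- bot.get_tool_rot(): TCP orientation.
- bot.get_ft_force(): force on the tool from outside, world axes, zero at the start.
- bot.get_ft_torque(): the same for the moment, N m.
- bot.get_width(): finger opening in m.
- bot.get_finger_force(): force on a finger pad.
Only numpy, scipy, OpenCV 4.12 (cv2) and the standard library are available. Lean on these libraries where they do the work, as an engineer would, in place of code of your own. Each camera call takes 0.05 s, during which the arm holds its last target. There are 200 camera calls.

## Working session

There is one attempt and no reset: what is moved stays moved. The work goes in short steps, each a Python script; the robot and the scene stay as the last script left them, time stands still between calls to the robot, and variables do not carry over. Pictures are saved under pics/ and viewed, at most 11 in all, crops included, and the job is handed in when it is done.

```bash
ls; mkdir -p pics
python3 - <<'E'
from workcell import bot
import cv2, numpy as np
for n in ("side","top"):
    im=bot.capture(n); cv2.imwrite(f"pics/{n}0.png",im[:,:,::-1])
    c=bot.get_calibration(n); print(n,np.round(c["K"],1).tolist(),np.round(c["extrinsics"],3).tolist())
    for t in ("lightbox","door","dish","loupe","ring_mark"):
        try:
            for s in bot.silhouettes(n,t)[:4]: print(t,round(s["confidence"],2),s["box"],s["pixels"].sum())
        except Exception as e: print(t,e)
print(bot.get_time_s(),bot.grip_depth,bot.get_tool_rot())
E
```

```text
pics
side [[593.3, 0.0, 340.2], [0.0, 593.3, 248.0], [0.0, 0.0, 1.0]] [[0.864, -0.223, 0.451, -0.268], [-0.503, -0.372, 0.781, -1.352], [-0.006, -0.901, -0.433, 0.854], [0.0, 0.0, 0.0, 1.0]]
lightbox 0.98 [299.9, 255.9, 428.6, 317.2] 2607
door 0.7 [257.5, 228.5, 293.3, 241.6] 122
door 0.67 [296.2, 281.7, 371.7, 315.5] 1071
dish 0.71 [298.1, 265.2, 323.8, 280.1] 330
dish 0.64 [278.1, 280.8, 297.2, 295.0] 228
loupe 0.83 [374.6, 325.5, 431.5, 358.0] 676
top [[490.9, 0.0, 320.4], [0.0, 490.9, 240.3], [0.0, 0.0, 1.0]] [[-0.162, -0.94, 0.3, 0.194], [-0.987, 0.152, -0.056, 0.067], [0.007, -0.305, -0.952, 1.185], [0.0, 0.0, 0.0, 1.0]]
lightbox 0.64 [324.6, 181.8, 425.3, 325.5] 7082
door 0.74 [452.9, 221.3, 491.6, 291.0] 939
door 0.73 [366.2, 255.8, 426.2, 322.6] 332
dish 0.87 [293.4, 278.1, 319.0, 305.5] 763
dish 0.84 [310.2, 315.7, 336.1, 339.3] 452
dish 0.55 [362.3, 210.6, 386.4, 233.6] 440
dish 0.38 [327.8, 186.6, 338.6, 197.3] 53
loupe 0.74 [453.7, 220.3, 489.8, 291.4] 952
ring_mark 0.38 [327.2, 180.3, 340.0, 195.6] 100
0.6 0.0187 [9.81064787e-01 1.93679843e-01 2.70153520e-06 4.02440084e-05]
```

View pics/top0.png

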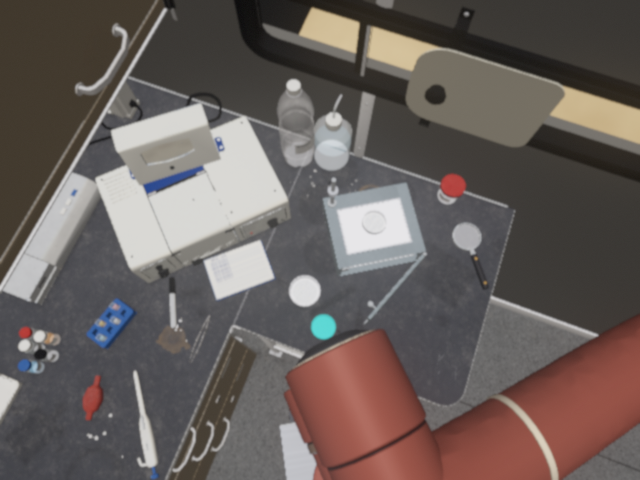

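View pics/side0.png

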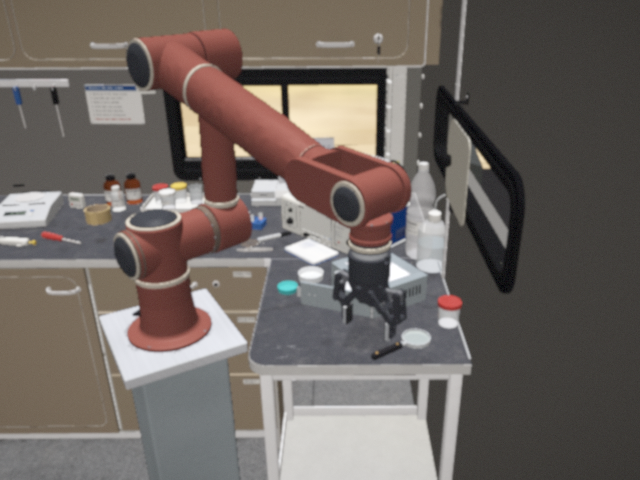

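The top view shows the box at about (374,228) with the small white dish on its plate at (374,222). The column is at (333,190). The open door runs from its hinge near (423,257) to (370,318), and the loupe lens is at (467,237) with its handle end at (485,287). The white dish at (304,291) and the turquoise one at (323,327) are look-alikes. Next I'll project these roughly.

```bash
cat > h.py <<'E'
from workcell import bot
import cv2, numpy as np
from scipy.spatial.transform import Rotation as R
def ray(cal,uv):
    K,T=cal["K"],cal["extrinsics"]; d=T[:3,:3]@np.linalg.solve(K,[uv[0],uv[1],1.]); return T[:3,3],d
def onz(cal,uv,z):
    o,d=ray(cal,uv); return o+d*(z-o[2])/d[2]
def proj(cal,p):
    T=np.linalg.inv(cal["extrinsics"]); q=T[:3,:3]@np.asarray(p)+T[:3,3]; q=cal["K"]@q; return q[:2]/q[2]
def tri(obs):
    A=np.zeros((3,3)); b=np.zeros(3)
    for cal,uv in obs:
        o,d=ray(cal,uv); d=d/np.linalg.norm(d); P=np.eye(3)-np.outer(d,d); A+=P; b+=P@o
    p=np.linalg.solve(A,b); return p,[np.round(proj(c,p)-uv,1).tolist() for c,uv in obs]
def down(yaw):  # tool z down, tool y axis at world angle yaw
    y=np.array([np.cos(yaw),np.sin(yaw),0]); z=np.array([0,0,-1.]); return R.from_matrix(np.c_[np.cross(y,z),y,z]).as_quat()
E
python3 - <<'E'
from h import *
c=bot.get_calibration("top")
for n,uv,z in [("dish",(374,222),.1),("BL",(325,197),.085),("BR",(407,185),.085),("FR",(424,243),.085),("FL",(340,267),.085),("hinge",(424,255),.08),("free",(370,318),.08),("lens",(467,237),.006),("hend",(485,286),.008),("hstart",(472,249),.008),("cup",(453,184),.069),("col",(333,182),.22),("ring",(333,190),.15),("book",(240,270),.01),("bigdish",(304,291),.015),("turq",(323,327),.015),("edge",(515,208),0),("edge2",(463,400),0)]:
    print(n,np.round(onz(c,uv,z),3))
w=bot.get_calibration("wrist"); T=np.linalg.inv(np.r_[np.c_[R.from_quat(bot.get_tool_rot()).as_matrix(),bot.get_eef_pos()],[[0,0,0,1]]])
print(np.round(T@w["extrinsics"],3)); print(w["K"])
E
```

```text
dish [ 0.561 -0.129  0.1  ]
BL [ 0.648 -0.027  0.085]
BR [ 0.647 -0.23   0.085]
FR [ 0.496 -0.238  0.085]
FL [ 0.47  -0.032  0.085]
hinge [ 0.468 -0.232  0.08 ]
free [ 0.344 -0.079  0.08 ]
lens [ 0.515 -0.371  0.006]
hend [ 0.385 -0.382  0.008]
hstart [ 0.482 -0.375  0.008]
cup [ 0.639 -0.348  0.069]
col [ 0.624 -0.038  0.22 ]
ring [ 0.635 -0.042  0.15 ]
book [0.521 0.205 0.01 ]
bigdish [0.442 0.058 0.015]
turq [0.349 0.027 0.015]
edge [ 0.574 -0.517  0.   ]
edge2 [ 0.135 -0.265  0.   ]
[[-0.001 -0.946 -0.323  0.083]
 [ 1.    -0.    -0.001 -0.   ]
 [ 0.001 -0.323  0.946 -0.142]
 [ 0.     0.     0.     1.   ]]
[[342.21438107   0.         315.5270563 ]
 [  0.         342.21438107 245.72432205]
 [  0.           0.           1.        ]]
```

Run:
```python
from h import *
import pickle
out={}
for i,p in enumerate([(0.46,-0.28,0.33),(0.56,-0.16,0.33)]):
    bot.move_ptp(p,down(-np.pi/2))
    c=bot.get_calibration("wrist"); im=bot.capture("wrist"); cv2.imwrite(f"pics/w{i}.png",im[:,:,::-1]); 
    sil={}
    for t in ("dish","loupe","ring_mark","door","lightbox"):
        sil[t]=bot.silhouettes("wrist",t)
        for s in sil[t][:3]: print(i,t,round(s["confidence"],2),s["box"],s["pixels"].sum())
    out[i]=(c,im,sil)
pickle.dump(out,open("w.pkl","wb")); print(bot.get_time_s(),bot.get_qpos())
```

```text
0 dish 0.9 [86.3, 247.8, 129.1, 288.9] 1424
0 dish 0.57 [37.7, 175.3, 100.3, 235.8] 2738
0 loupe 0.59 [353.8, 117.2, 410.3, 251.7] 3300
0 ring_mark 0.62 [3.1, 0.0, 33.1, 32.6] 691
0 door 0.96 [156.6, 184.3, 285.0, 294.2] 1429
0 lightbox 0.96 [0.0, 0.2, 283.9, 290.7] 37595
0 lightbox 0.19 [141.6, 74.2, 200.1, 135.2] 2878
1 dish 0.71 [264.5, 176.7, 316.7, 229.2] 2118
1 dish 0.58 [137.3, 247.2, 194.7, 298.5] 2138
1 dish 0.54 [177.4, 309.4, 202.1, 327.7] 261
1 loupe 0.72 [436.2, 197.1, 490.5, 313.0] 2800
1 door 0.55 [251.1, 271.8, 379.0, 360.8] 2904
1 lightbox 0.96 [139.8, 115.9, 381.2, 357.9] 30110
3.3 [-4.07841564e-01 -8.84143948e-02  1.58966751e+00 -1.33355016e-04
  1.64008158e+00  1.16466090e+00]
```

View pics/w0.png

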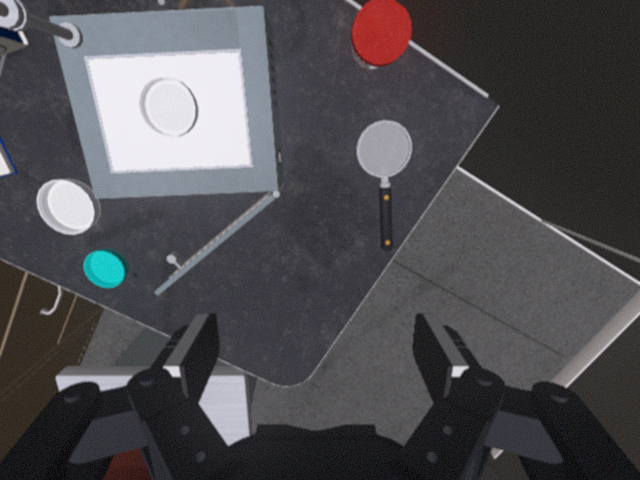

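View pics/w1.png

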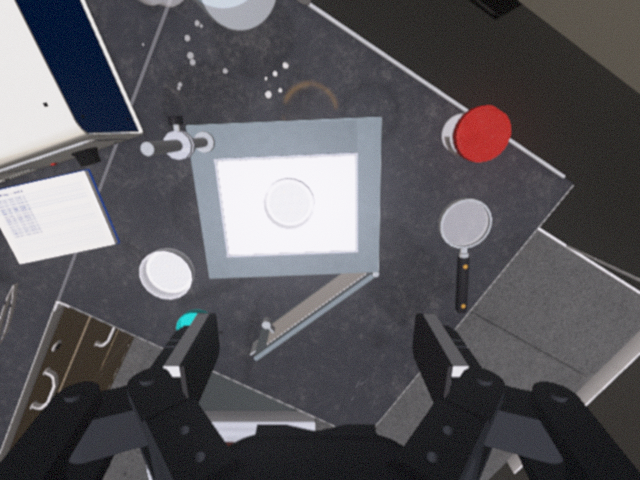

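The wrist views show everything clearly.
- **Box corners:** w0 (103,198), (277,192), (263,7); w1 (209,278), (380,274), (381,117).
- **Dish:** w0 (169,106), w1 (289,202).
- **Door:** hinge (275,194) and free end (157,293) in w0; (375,274) and (255,357) in w1.
- **Loupe:** lens (385,149) in w0 and (466,223) in w1, with the handle pointing towards the robot.
- **Ring:** (178,146) in w1, at the edge of the frame in w0.

Run:
```python
from h import *
import pickle
o=pickle.load(open("w.pkl","rb")); a,b=o[0][0],o[1][0]; t=bot.get_calibration("top")
P={"FL":((103,198),(209,278)),"FR":((277,192),(380,274)),"BR":((263,7),(381,117)),"BL":((50,20),(190,127)),
"dish":((171,105),(289,202)),"lens":((385,149),(466,223)),"hend":((387,247),(463,309)),"hstart":((385.5,188),(463,259)),"hinge":((275,194),(375,274)),"free":((157,293),(255,357)),"colbase":((69,36),(205,142)),"cup":((382,31),(482,134)),"knob":((172,258),(266,325)),"ring":((8,12),(178,146)),"bigdish":((66,208),(166,274))}
for k,(u,v) in P.items():
    p,e=tri([(a,u),(b,v)]); print(k,np.round(p,4),e)
```

```text
FL [ 0.4628 -0.0239  0.0669] [[-1.7, 1.7], [1.4, -1.7]]
FR [ 0.4764 -0.2374  0.0911] [[0.2, -0.3], [-0.2, 0.3]]
BR [ 0.6549 -0.2294  0.082 ] [[0.1, -0.1], [-0.1, 0.1]]
BL [ 0.6435 -0.0259  0.0896] [[1.0, -1.5], [-1.0, 1.4]]
dish [ 0.5655 -0.1302  0.0902] [[-0.5, 0.7], [0.5, -0.6]]
lens [ 0.5175 -0.3712  0.006 ] [[0.1, -0.1], [-0.1, 0.1]]
hend [ 0.3852 -0.3814  0.0146] [[0.4, -0.5], [-0.4, 0.4]]
hstart [ 0.4661 -0.3733  0.0107] [[-0.7, 0.7], [0.7, -0.6]]
hinge [ 0.4719 -0.2336  0.0803] [[0.1, -0.1], [-0.1, 0.1]]
free [ 0.3423 -0.0751  0.0723] [[0.4, -0.5], [-0.3, 0.5]]
colbase [ 0.6291 -0.0411  0.0909] [[0.5, -0.7], [-0.5, 0.7]]
cup [ 0.638  -0.3487  0.064 ] [[-0.5, 0.6], [0.5, -0.5]]
knob [ 0.381  -0.09    0.0501] [[-0.4, 0.5], [0.3, -0.5]]
ring [ 0.6292 -0.0392  0.1593] [[-0.4, 0.5], [0.4, -0.5]]
bigdish [0.4419 0.0591 0.014 ] [[0.7, -0.7], [-0.5, 0.7]]
```

Run:
```python
from h import *
H=np.array([.4719,-.2336]); S=np.arctan2(1,-.047); r=.13
def pose(th,off,z):
    f=S+th; d=np.array([np.cos(f),np.sin(f)]); n=np.array([np.sin(f),-np.cos(f)])
    return np.r_[H+r*d-off*n,z],down(f-np.pi)
p,q=pose(.64,.05,.2); bot.clamp(); bot.move_ptp(p,q)
p,q=pose(.64,.05,.035); bot.movel(p,max_speed=.15)
f0=bot.get_ft_force()
for th in (.6,.5,.4,.3,.2,.12):
    p,q=pose(th,.018,.035); g=bot.movel(p,max_speed=.1,orientation=q,guard=20)
    print(th,g,np.round(bot.get_ft_force()-f0,1))
    if g: break
else:
    p,q=pose(-.12,.018,.035)
    # straight on along the shut door's normal
    p0,q0=pose(0,.0,.035); g=bot.movel(p0,max_speed=.03,orientation=q0,guard=18)
    print(g,np.round(bot.get_ft_force()-f0,1),bot.get_eef_pos()-p0)
cv2.imwrite("pics/d.png",bot.capture("wrist")[:,:,::-1]); print(bot.get_time_s())
```

```text
0.6 False [-0.9  0.4  1.2]
0.5 False [-0.9 -0.7  0. ]
0.4 False [-1.9 -0.5  0.2]
0.3 False [-1.   0.3 -0.6]
0.2 False [1.1 1.  0.7]
0.12 False [-0.8 -0.3  0.1]
True [-1.  -0.8 -1. ] [-0.01719613 -0.00159651 -0.00139987]
8.9583
```

View pics/d.png

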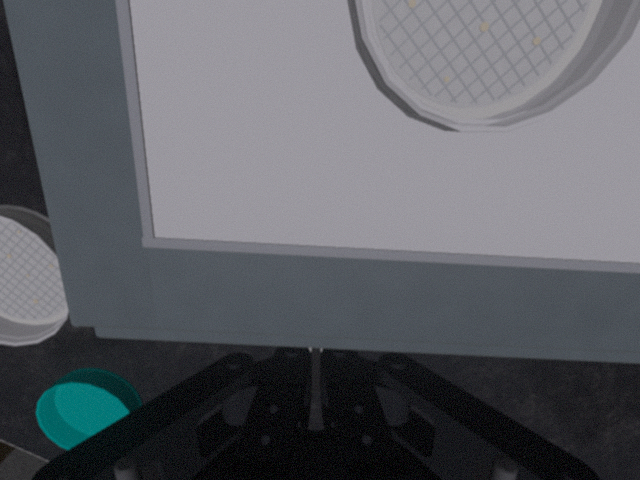

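The door's edge at row 340 now runs parallel to the box front. I'll push once more to confirm it is seated, then back off, measure the ring and dish from close by, and look at the door from above.

Run:
```python
from h import *
import pickle
p=bot.get_eef_pos(); n=np.array([.999,.047,0])
g=bot.movel(p+.012*n,max_speed=.02,guard=15); p1=bot.get_eef_pos(); print(g,(p1-p)@n,np.round(bot.get_ft_force(),1))
bot.movel(p1-.05*n,max_speed=.15); bot.movel(p1-.05*n+[0,0,.2],max_speed=.25)
bot.open_gripper()
out=[]
for i,p in enumerate([(0.50,-0.10,0.27),(0.60,-0.10,0.27)]):
    bot.move_ptp(p,down(-np.pi/2)); c=bot.get_calibration("wrist"); im=bot.capture("wrist")
    s={t:bot.silhouettes("wrist",t) for t in("dish","ring_mark","door")}
    for t in s:
        for d in s[t][:3]: print(i,t,round(d["confidence"],2),d["box"])
    out.append((c,im,s))
pickle.dump(out,open("v.pkl","wb")); print(bot.get_time_s())
cv2.imwrite("pics/v.png",cv2.resize(np.vstack([np.hstack([out[0][1][:400]]),])[:,:,::-1],(800,500)))
cv2.imwrite("pics/v1.png",cv2.resize(out[1][1][:400,:,::-1],(800,500)))
```

```text
True -0.0003026768675434152 [-1.  -0.3  2.3]
0 dish 0.94 [319.6, 115.4, 383.0, 184.6]
0 dish 0.91 [156.9, 217.3, 221.7, 279.2]
0 dish 0.62 [201.0, 291.5, 241.5, 333.0]
0 ring_mark 0.9 [208.6, 9.8, 244.7, 77.9]
0 door 0.86 [242.1, 241.3, 454.0, 253.1]
1 dish 0.93 [167.2, 287.8, 225.5, 339.1]
1 dish 0.8 [208.9, 353.1, 247.3, 393.8]
1 dish 0.73 [253.0, 327.8, 413.1, 339.3]
1 ring_mark 0.73 [216.7, 170.8, 254.4, 221.1]
1 ring_mark 0.67 [495.9, 235.4, 557.1, 361.1]
1 door 0.67 [257.5, 326.5, 414.2, 337.9]
12.9167
```

View pics/v.png

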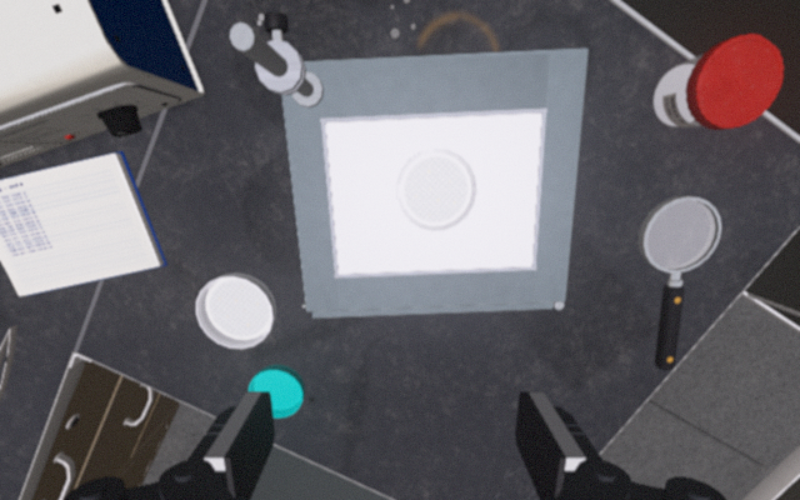

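View pics/v1.png

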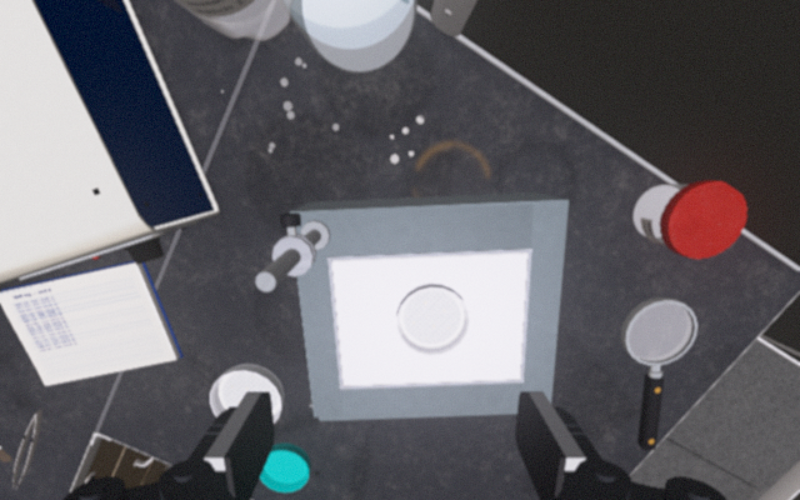

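The door sits flush with the front in both views, and the panel now glows. Next is a zoom on the ring in both views.

Run:
```python
from h import *
import pickle
o=pickle.load(open("v.pkl","rb")); ims=[]
for (c,im,s),(u,v) in zip(o,((185,5),(195,160))):
    ims.append(cv2.resize(im[v:v+85,u:u+80],None,fx=5,fy=7 and 5,interpolation=cv2.INTER_CUBIC))
cv2.imwrite("pics/ring.png",np.hstack(ims)[:,:,::-1])
```

```text
(no output)
```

View pics/ring.png

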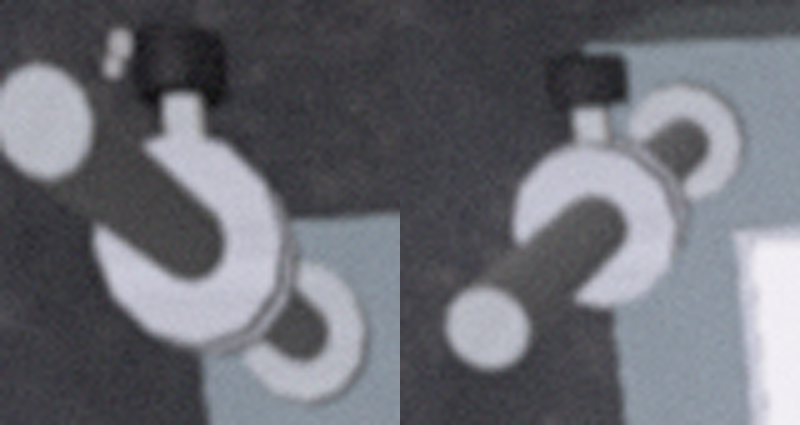

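The ring's top face is centred at (222,53) in the first view and (233,205) in the second. The column top is at (194,29) and (213,226).

Run:
```python
from h import *
import pickle
o=pickle.load(open("v.pkl","rb")); a,b=o[0][0],o[1][0]
w=pickle.load(open("w.pkl","rb"))
# dish, loupe, ring etc; v.png coords are x0.8
s=.8
P={"ringtop":((221.8,52.8),(233.0,204.5)),"coltop":((193.8,29.3),(212.5,225.4)),
"base":((185+305/5,5+330/5),(195+286/5,160+142/5)),
"dish":((437*s,189*s),(432*s,318*s)),"BR":((587*s,48*s),(569*s,200*s)),"lens":((681*s,234*s),(661*s,331*s)),"hend":((665*s,368*s),(650*s,447*s))}
for k,(u,v) in P.items():
    p,e=tri([(a,u),(b,v)]); print(k,np.round(p,4),e)
print("dish@.1",onz(a,(437*s,189*s),.1),onz(b,(432*s,318*s),.1))
print("coltop@.22",onz(a,P["coltop"][0],.22),onz(b,P["coltop"][1],.22))
print("base@.085",onz(a,P["base"][0],.085),onz(b,P["base"][1],.085))
ax=np.array([.630,-.041])
for c,k in((a,0),(b,1)):   # height on column axis by ray nearest axis
    for n in("coltop","ringtop","base"):
        og,d=ray(c,P[n][k]); t=((ax-og[:2])@d[:2])/(d[:2]@d[:2]); print(k,n,np.round(og+t*d,4))
for d in o[0][2]["dish"][:1]+o[0][2]["ring_mark"][:1]: m=np.argwhere(d["pixels"]); print(m.mean(0)[::-1])
```

```text
ringtop [ 0.6298 -0.0389  0.1627] [[-0.2, -0.0], [0.1, -0.0]]
coltop [ 0.6295 -0.0399  0.2191] [[-0.2, -0.0], [0.1, -0.0]]
base [ 0.6296 -0.0404  0.0901] [[-0.2, -0.0], [0.2, -0.0]]
dish [ 0.5642 -0.1298  0.0921] [[-0.4, -0.0], [0.3, 0.0]]
BR [ 0.655  -0.2289  0.0846] [[0.6, -0.1], [-0.5, -0.0]]
lens [ 0.5177 -0.3717  0.0052] [[0.3, 0.0], [-0.3, -0.1]]
hend [ 0.3746 -0.3887  0.0023] [[1.1, 0.2], [-1.0, -0.3]]
dish@.1 [ 0.56466373 -0.12943463  0.1       ] [ 0.56715075 -0.12876378  0.1       ]
coltop@.22 [ 0.6293074  -0.04022218  0.22      ] [ 0.62975585 -0.04006173  0.22      ]
base@.085 [ 0.6303077  -0.03965067  0.085     ] [ 0.62871908 -0.03921995  0.085     ]
0 coltop [ 0.6292 -0.0404  0.2205]
0 ringtop [ 0.6289 -0.0402  0.1674]
0 base [ 0.6295 -0.0406  0.0904]
1 coltop [ 0.6303 -0.0407  0.2221]
1 ringtop [ 0.631  -0.0402  0.1682]
1 base [ 0.6302 -0.0408  0.0937]
[349.40142045 151.31420455]
[225.35743973  45.27015794]
```

Run:
```python
from h import *
y0=.09; q=down(y0-np.pi/2)
bot.move_ptp((.43,-.379,.17),q)
c=bot.get_calibration("wrist"); im=bot.capture("wrist")
for s in bot.silhouettes("wrist","loupe")[:2]:
    print(s["confidence"],s["box"])
    pts=np.argwhere(s["pixels"])[:,::-1]
    W=np.array([onz(c,u,.010) for u in pts[::3]])[:,:2]
    m=W.mean(0); ev=np.linalg.svd(W-m,full_matrices=False)[2][0]; ev*=np.sign(ev[0]); t=(W-m)@ev
    print(m,np.arctan2(ev[1],ev[0]),m+ev*t.min(),m+ev*t.max(),np.ptp(t))
cv2.imwrite("pics/l.png",im[:,:,::-1]); print(bot.get_time_s())
```

```text
0.77 [271.5, 75.7, 356.4, 279.9]
[ 0.49924698 -0.37071067] 0.09192657808432572 [ 0.37776463 -0.38190969] [ 0.55338303 -0.36572006] 0.17636305435460556
14.3083
```

View pics/l.png

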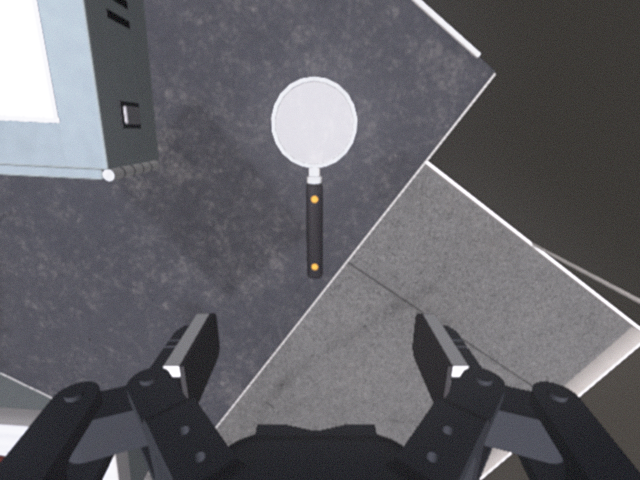

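The lens is at (314,122) and the handle lies along column 315, rows 183 to 278, in line with the tool. I'll grasp, lift and check.

Run:
```python
from h import *
q=down(.092-np.pi/2)
bot.movel((.442,-.377,.05),max_speed=.15,orientation=q)
print(bot.movel((.442,-.377,.003),max_speed=.06,guard=12),bot.get_eef_pos())
bot.clamp(); print(bot.get_width(),bot.get_finger_force())
bot.movel((.442,-.377,.10),max_speed=.1); bot.movel((.442,-.377,.25),max_speed=.2)
bot.sleep(.3); print(bot.get_width(),bot.get_finger_force(),bot.get_ft_force())
c=bot.get_calibration("wrist"); im=bot.capture("wrist")
for s in bot.silhouettes("wrist","loupe")[:2]: print(s["confidence"],s["box"])
cv2.imwrite("pics/g.png",im[:,:,::-1]); print(bot.get_time_s(),bot.get_eef_pos())
# expected lens centre & rim pixels if level
e=bot.get_eef_pos(); u=np.array([np.cos(.092),np.sin(.092),0]); v=np.array([-u[1],u[0],0])
L=e+.0757*u+[0,0,.012-.003]
for p in (L,L+.036*u,L-.036*u,L+.036*v,L-.036*v): print(np.round(proj(c,p),1))
```

```text
False [ 0.44226257 -0.37729636  0.00334349]
0.013270582388513159 62.26384520530701
0.013365184102931289 61.878522634506226 [-0.04471495  0.1022284  -0.90013106]
0.57 [221.9, 43.5, 408.2, 431.7]
19.2583 [ 0.44187329 -0.37687056  0.24940764]
[316.6 149.6]
[316.7  39.4]
[316.6 241.3]
[220.2 149.6]
[413.2 149.5]
```

View pics/g.png

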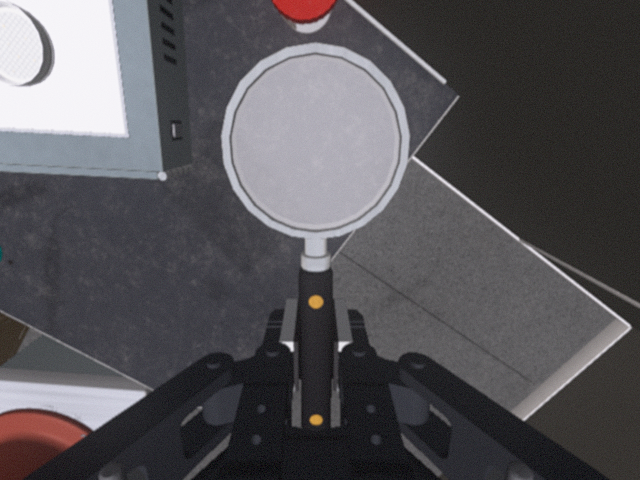

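The loupe is held. Its rim spans columns 222–409 and rows 43–238, slightly lower or smaller than predicted. I'll fit the lens pose before placing it.

Run:
```python
from h import *
from scipy.optimize import least_squares
im=cv2.imread("pics/g.png",0); im=cv2.GaussianBlur(im,(3,3),0).astype(float)
c=bot.get_calibration("wrist"); e=bot.get_eef_pos()
# outer rim edge: scan inward from outside along radial directions
ctr=np.array([315.5,140.]); pts=[]
for a in np.linspace(0,2*np.pi,73)[:-1]:
    d=np.array([np.cos(a),np.sin(a)])
    if d[1]>.9: continue
    rr=np.arange(84,108,.5); xy=ctr+rr[:,None]*d
    v=cv2.remap(im.astype(np.float32),xy[:,0].astype(np.float32)[None],xy[:,1].astype(np.float32)[None],1)[0]
    g=np.diff(v); k=np.argmin(g)
    if g[k]<-4: pts.append(xy[k]+.25*d)
pts=np.array(pts); el=cv2.fitEllipse(pts.astype(np.float32)); print(len(pts),el)
u=np.array([np.cos(.092),np.sin(.092),0]); v=np.array([-u[1],u[0],0]); t=np.linspace(0,2*np.pi,180)
def rim(p):  # p: along, side, height of rim TOP centre re TCP, pitch (lens down +)
    ax=u*np.cos(p[3])-np.array([0,0,np.sin(p[3])])
    C=e+p[0]*u+p[1]*v+[0,0,p[2]]
    return np.array([proj(c,C+.036*(np.cos(s)*ax+np.sin(s)*v)) for s in t])
def res(p):
    r=rim(p); return np.linalg.norm(pts[:,None]-r[None],axis=2).min(1)
f=least_squares(res,[.0757,0,.009,0],loss="soft_l1"); print(f.x,np.abs(res(f.x)).mean())
h=lambda p:res([p[0],p[1],.009-.076*np.sin(p[2]),p[2]])
g=least_squares(h,[.0757,0,0],loss="soft_l1"); print(g.x,h(g.x).mean())
```

```text
61 ((314.90679931640625, 140.66275024414062), (187.72071838378906, 195.95819091796875), 0.490308940410614)
[ 0.07570831  0.00045444  0.0055024  -0.00457267] 0.9532915881578373
[0.07617318 0.00044908 0.04704105] 0.9430269110694681
```

Run:
```python
from h import *
u=np.array([np.cos(.092),np.sin(.092),0]); v=np.array([-u[1],u[0],0])
p=np.array([.5645,-.1295,0])-.076*u-.0005*v
q=down(.092-np.pi/2)
bot.movel(p+[0,0,.25],max_speed=.15,orientation=q)
bot.movel(p+[0,0,.157],max_speed=.06)
bot.sleep(.5); e=bot.get_eef_pos(); print(e-p,bot.get_finger_force(),bot.get_width(),bot.get_time_s(),bot.get_ft_force())
c=bot.get_calibration("wrist"); im=bot.capture("wrist")
print("lens px",proj(c,e+.076*u+[0,0,0]),"dish px",proj(c,[.5645,-.1295,.1]))
st=bot.capture("top"); ss=bot.capture("side")
cc={n:bot.get_calibration(n) for n in("top","side")}; print({n:np.round(proj(cc[n],[.5645,-.1295,.157])) for n in cc},{n:np.round(proj(cc[n],[.63,-.04,.157])) for n in cc})
x,y=proj(cc["side"],[.5645,-.1295,.157]).astype(int)
A=cv2.resize(im,(400,300)); B=cv2.resize(ss[y-45:y+45,x-60:x+60],(400,300),interpolation=2)
x,y=proj(cc["top"],[.5645,-.1295,.157]).astype(int)
C=cv2.resize(st[y-45:y+45,x-60:x+60],(400,300),interpolation=2)
D=im[:300,:400]
cv2.imwrite("pics/f.png",np.vstack([np.hstack([A,B]),np.hstack([C,D])])[:,:,::-1])
```

```text
[-1.33300116e-05 -8.82950960e-06  1.56996070e-01] 61.877628564834595 0.013093171188074943 23.2417 [0.90075993 0.84599941 0.02209655]
lens px [316.09802062 147.82823118] dish px [315.10744767 142.43633589]
{'top': array([377., 212.]), 'side': array([380., 244.])} {'top': array([332., 191.]), 'side': array([382., 228.])}
```

View pics/f.png

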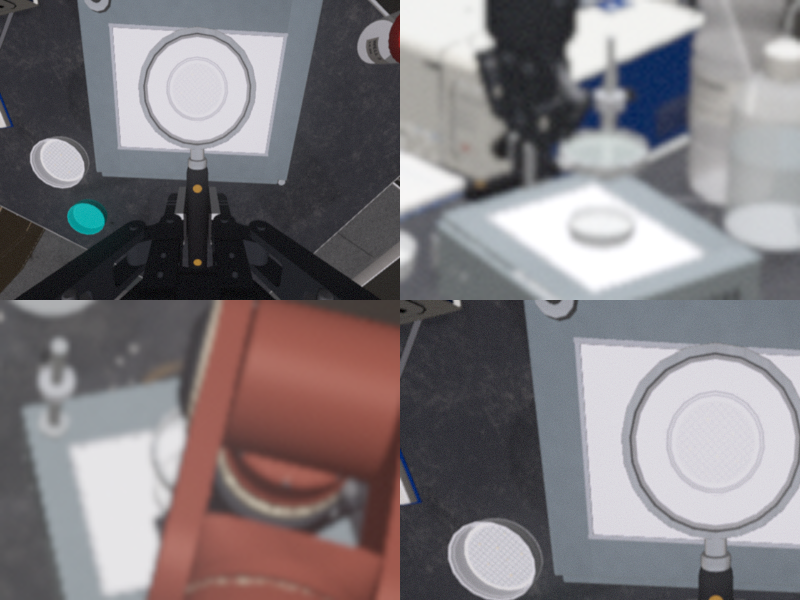

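In the final picture the dish at (315,142) sits concentric inside the lens. In the side view the lens and ring lie within about 1 px of their predicted rows, and the door is shut. I'm handing in.

```bash
python3 -c "
from workcell import bot
print(bot.sign_off())"
```

```text
the job is handed in; nothing more can be done
None
```

I shut the door on its catch, and the loupe is held steady over the dish at my measured focal height (about 157 mm above the worktop). The job is handed in; sign-off returned no verdict.

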